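# Lay the carton down in the shipping box and flip the lid shut

## Robot

A 6-joint arm with a two-finger parallel gripper is mounted at the origin on the work surface; the furniture and walls round the work are solid. World frame = base frame: x ahead of the robot, y to its left, z up, the work surface at z = 0. Lengths are in m, angles in rad, forces in N, time in s.
With the tool pointing down it reaches from about 0.25 to 0.775 m from the base axis. Payload 4 kg.
Tool frame: the origin (TCP) lies at the very end of the fingers, on their centre line; the grasp point (between the pads) lies 19 mm behind it; z points along the fingers, y is the line along which they close (so a half turn about z gives the same grasp; the last joint's range is limited). The gripper opens to 94 mm and grips with 3 to 60 N. Pads are 16 mm wide; open, the fingers measure 119 mm over their backs; the gripper's body (75 mm by 177 mm) begins 78 mm behind the grasp point.
Start: joints at [-1.263, 0.087, 1.371, -0, 1.684, -0.103], TCP at [0.22, -0.504, 0.206] pointing down, gripper open.
Joint ranges: [-3.1, 3.1], [-0.76, 2.03], [0.27, 2.55], [-1.08, 4.22], [0.17, 2.65], [-2.57, 2.57]. Speed limits (rad/s): [2.79, 2.79, 3.14, 3.14, 3.14, 3.14].

## Interface

Orientations are given as [roll, pitch, yaw] about the fixed x, y, z axes, in that order (R = Rz(yaw) Ry(pitch) Rx(roll)).
In Python, from bench import robot, vision gives the robot as it stands.
- The arm moves only by the shell command python3 -m crank 'ROWS'. ROWS is JSON, a list of rows, each a list of 3 entries, a list of its own where there are three numbers: the closure, from 0 (fully open) to 1 (shut), then the shift along the tool's x, y, z in m, then the turn, a rotation vector about the tool's x, y, z in degrees. A call has 1 to 8 rows; each row shifts and turns the commanded pose from where the row before left it, along the tool's axes as they then stand; what a row does not reach is not made up. A row lasts 1/10 s, in which the tool goes at most 50 mm and 8.59 degrees, less where a joint would pass 70% of its speed; a pose out of reach is approached as far as the arm can. A call with a gripper value outside its range is refused whole. The fingers move at their own pace and stop on an object; the grip force is fixed at half the most. Time passes only in rows, so rows that do not move let the fingers close. It gives the time, the measured TCP pose, the force, the opening and the grip force at its end, in the units of the state.
- robot.get_obs(): the state, without advancing time (a new reading comes with each control period).
- vision.snapshot(name): name is "scene" or "top" or "wrist"; returns a dict with "color" (384x512x3 uint8, red, green, blue), "z_map" (384x512 float32, m along the optical axis (not along the pixel's ray), 0 where there is no reading), "fx", "fy", "cx", "cy" (pixels), "dist" ([k1, k2, p1, p2, k3] as OpenCV has them; the pictures are not rectified), "R" (3x3) and "t" (3): a world point X has camera coordinates R X + t. Camera axes: x right, y down, z forward; pixel columns grow to the right and rows downward; lengths in m; the calibration is good to about 2 mm. A picture is of the moment at which its call begins.
- robot.close_job(): hands the job in; it is judged then, once.
The state is a dict: "time": time; "joint_positions": joint angles; "qvel": joint speeds; "joint_torque": joint torques, N m; "tool_pos": TCP position; "ee_rot": TCP orientation; "wrist_force": force on the tool from outside, world axes, zero at the start; "wrist_torque": the same for the moment, N m; "width": finger opening in m; "finger_force": force on a finger pad.
Only numpy, scipy, OpenCV 4.12 (cv2) and the standard library are available. Lean on these libraries where they do the work, as an engineer would, in place of code of your own. Each camera call takes 0.05 s, during which the arm holds its last target. There are 200 camera calls.

## Task

The tablet carton stands on end in the open shipping box and is too tall for the lid. Push it over with the fingertips, towards the end of the box where there is room, so that it lies flat on its side on the box floor; then push the lid over from behind and press it fully shut on the box. Only push: grip and lift nothing, do not crush the carton, and leave the other things on the desk where they are.

Things in the scene. Friction and masses are not known exactly. Their poses are not given: they have to be found in the camera images.
- ship_box: fixed, kraft-cardboard shipping box standing on the desk, 130 x 250 x 74 mm outside (x, y, z), walls 4 mm and floor 8 mm thick, open on top. Origin at the centre of its underside, on the desk; its x axis points to the hinged side (which is on the robot's right), its y axis runs along its length, roughly away from the robot, z up. The rim is 74 mm above the desk.
- box_floor (a point): centre of the box's inner floor, 8 mm above the desk (inside 122 x 242 mm)
- lid (a joint): opening angle of the box's stiff cardboard lid: 0 is shut (lid level on the rim), about 1.57 upright, 2.1 its stop, leaning back outward over the right-hand side. It starts at 1.75 to 2.05 and stays where it is left (friction 0.12 N m, about 1 N at the free edge); the lid weighs 0.12 kg. There is no latch and no handle.
- lid_hinge (a point): middle of the lid's hinge line, on the rim of the box's +x side, 74 mm above the desk; the hinge line runs along the box's y axis
- lid_edge (a point): middle of the lid's free edge, on its outer face (the upper face when shut). The lid is a plate 135 mm from hinge to free edge, 250 mm long and 5 mm thick; along the free edge a 14 mm lip is folded to the inner side, which closes over the outside of the box's wall
- tablet_carton: loose white tablet carton, 60 x 60 x 85 mm, about 60 g, standing on its end on the box floor, so that its top is 93 mm above the desk, 19 mm over the rim. Origin at the centre of its underside (while it stands); z along its 85 mm length. It stands anywhere along the box's length, sides roughly parallel to the box's. Pushed level near its top along the box's length, it tips over rather than slides. It needs 85 mm of free floor beyond the face over which it tips.
- carton_centre (a point): centre of the tablet carton, half-way up
- stamp: bystander, loose, to be left alone: wooden rubber stamp with a round knob handle, 29 x 55 x 73 mm; origin at the centre of its underside
- vial_1: bystander, loose, to be left alone: small white vial, 24 mm across, 56 mm high; origin at the centre of its underside
- vial_2: bystander, loose, to be left alone: another small white vial, 24 mm across, 56 mm high; origin at the centre of its underside
- flat_carton: bystander, loose, to be left alone: small white carton lying flat, 50 x 85 x 22 mm; origin at the centre of its underside
- stapler: bystander, loose, to be left alone: desk stapler, 132 x 32 x 51 mm; origin at the centre of its underside
- calculator: bystander, loose, to be left alone: desk calculator, 128 x 92 x 25 mm; origin at the centre of its underside
Not all that is in view belongs to the job. What is shaped like the tablet_carton but red is not meant.

How it is judged:
By the outcome, as a careful person would: the job done as asked, in the order asked, and still so for the second after the job is handed in, with the robot touching nothing.
It also fails if it takes over 48 s, if anything falls off the work surface, if the arm or the gripper's body presses on something with over 40 N, if the wrist force passes 120 N, or if a joint passes its speed limit or range.

## Working session

There is one attempt and no reset: what is moved stays moved. The work goes in short steps, Python scripts to look and compute and a shell command to move; the robot and the scene stay as the last step left them, time stands still between calls to the robot, and variables do not carry over. Pictures are saved under pics/ and viewed, at most 10 in all, crops included, and the job is handed in when it is done.

```bash
ls; mkdir -p pics; cat > h.py <<'E'
import numpy as np,cv2,sys
from bench import robot,vision
def cloud(s):
    z=s["z_map"];h,w=z.shape
    u,v=np.meshgrid(np.arange(w),np.arange(h))
    K=np.array([[s["fx"],0,s["cx"]],[0,s["fy"],s["cy"]],[0,0,1.]])
    p=cv2.undistortPoints(np.stack([u,v],-1).reshape(-1,1,2).astype(np.float64),K,np.array(s["dist"],float)).reshape(h,w,2)
    P=np.dstack([p*z[...,None],z])
    X=(P-np.array(s["t"]))@np.array(s["R"])
    X[z==0]=np.nan
    return X
E
python3 - <<'E'
from h import *
o=robot.get_obs();print({k:np.round(v,3) for k,v in o.items()})
ims=[]
for n in("scene","top"):
    s=vision.snapshot(n);np.savez(f"{n}0.npz",X=cloud(s),c=s["color"])
    cv2.imwrite(f"pics/{n}0.png",s["color"][...,::-1]);print(n,np.round(-np.array(s["R"]).T@s["t"],3))
E
```

```text
pics
{'time': np.float64(0.0), 'joint_positions': array([-1.263,  0.088,  1.372,  0.   ,  1.684, -0.103]), 'qvel': array([-0.002, -0.001,  0.001,  0.001, -0.   , -0.   ]), 'joint_torque': array([ 0.0000e+00, -3.4018e+01, -3.0242e+01,  7.2000e-02,  3.3000e-02,
       -0.0000e+00]), 'tool_pos': array([ 0.219, -0.504,  0.204]), 'ee_rot': array([-3.139, -0.   ,  0.411]), 'wrist_force': array([ 0.245, -0.575, -0.241]), 'wrist_torque': array([ 0.037,  0.012, -0.01 ]), 'finger_force': np.float64(0.0), 'width': np.float64(0.094)}
scene [-0.363  0.663  0.72 ]
top [0.318 0.096 0.935]
```

View pics/scene0.png

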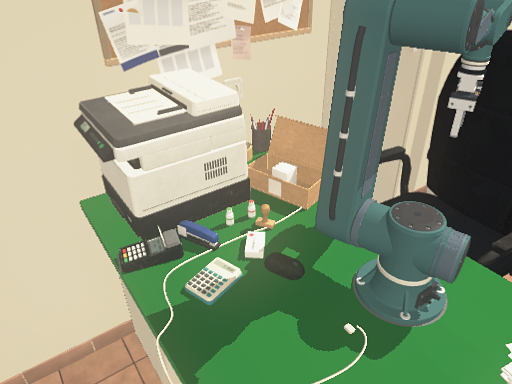

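View pics/top0.png

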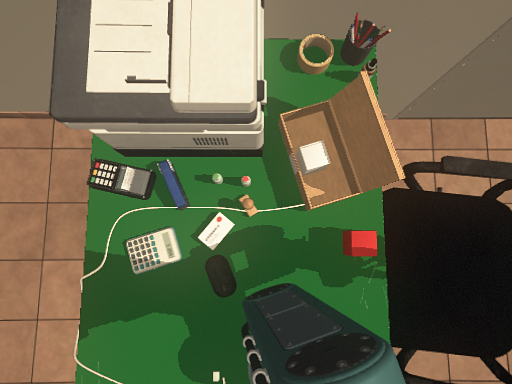

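The box sits at top px (283-400, 75-208). The white carton in it, at (314,155), is the one meant. The red block at (360,243) is the decoy. The lid leans back on the right, with its free edge from (367,75) to (402,178). Next I'll measure these.

```bash
python3 - <<'E'
from h import *
d=np.load("top0.npz");X,c=d["X"],d["c"]
def q(u,v):print((u,v),np.round(X[v,u],3))
hsv=cv2.cvtColor(c,cv2.COLOR_RGB2HSV)
z=X[...,2]
reg=np.zeros(z.shape,bool);reg[70:212,275:405]=1
# carton top
m=reg&(hsv[...,1]<60)&(hsv[...,2]>150)&(abs(z-.093)<.008)
P=X[m];print("carton",m.sum(),P.mean(0).round(3)); r=cv2.minAreaRect((P[:,:2]*1000).astype(np.float32));print(r)
# rim
m=reg&(abs(z-.074)<.005)&(hsv[...,1]>60);P=X[m]
r=cv2.minAreaRect((P[:,:2]*1000).astype(np.float32));print("rim",m.sum(),r,cv2.boxPoints(r).round())
# floor
m=reg&(abs(z-.008)<.005)&(hsv[...,0]<30);P=X[m];print("floor",m.sum(),cv2.minAreaRect((P[:,:2]*1000).astype(np.float32)))
# lid
m=reg&(z>.085)&(hsv[...,1]>60)&(hsv[...,0]<30);P=X[m];P=P[P[:,0]>0]
C=P.mean(0);U,S,V=np.linalg.svd(P-C);print("lid",m.sum(),C.round(3),V.round(3),S, "zmax",np.percentile(P[:,2],[1,50,99,100]))
for u,v in[(285,118),(308,206),(367,75),(401,177),(314,155),(390,150),(360,90),(363,68),(372,66),(300,125)]:q(u,v)
# tall/other stuff near: desk right of the lid and cup
m=np.zeros(z.shape,bool);m[10:80,340:395]=1;m&=(z>.03);P=X[m];print("cup",P.min(0),P.max(0))
m=np.zeros(z.shape,bool);m[30:80,295:338]=1;m&=(z>.02);P=X[m];print("tape",P.min(0),P.max(0))
m=np.zeros(z.shape,bool);m[0:155,225:268]=1;m&=(z>.05);P=X[m];print("printer",P.min(0),P.max(0))
m=np.zeros(z.shape,bool);m[190:220,235:260]=1;m&=(z>.03);P=X[m];print("stamp",P.min(0),P.max(0))
cv2.imwrite("pics/crop.png",cv2.resize(c[60:270,260:415,::-1],None,fx=2.8,fy=2.8,interpolation=cv2.INTER_CUBIC))
E
```

```text
carton 566 [ 0.513 -0.051  0.092]
((513.969482421875, -51.54434585571289), (60.31093978881836, 57.69978332519531), 16.71289825439453)
rim 744 ((523.7807006835938, -70.09870910644531), (249.51148986816406, 134.9975128173828), 17.114898681640625) [[ 385.  -42.]
 [ 424. -171.]
 [ 663.  -98.]
 [ 623.   31.]]
floor 2940 ((578.7069702148438, -68.07335662841797), (194.70811462402344, 386.9810791015625), 88.29452514648438)
lid 4546 [ 0.55  -0.161  0.147] [[-0.955 -0.296  0.003]
 [ 0.125 -0.395  0.91 ]
 [ 0.268 -0.87  -0.414]] [4.83065396 2.59943776 0.52117056] zmax [0.0861979  0.14731192 0.20204108 0.20439175]
(285, 118) [0.624 0.014 0.039]
(308, 206) [ 0.394 -0.041  0.043]
(367, 75) [ 0.668 -0.152  0.196]
(401, 177) [ 0.442 -0.213  0.199]
(314, 155) [ 0.513 -0.05   0.094]
(390, 150) [ 0.499 -0.192  0.201]
(360, 90) [ 0.646 -0.144  0.167]
(363, 68) [ 0.753 -0.188  0.058]
(372, 66) [ 0.747 -0.204  0.08 ]
(300, 125) [ 0.615 -0.029  0.007]
cup [ 0.65594312 -0.28329759  0.03009636] [ 0.88266212 -0.11862077  0.20387864]
tape [ 0.76119013 -0.13250056  0.02000786] [ 0.88111714 -0.01694308  0.049777  ]
printer [0.52081613 0.06125307 0.05001323] [0.88184978 0.16851346 0.37014385]
stamp [0.38456009 0.09742234 0.0563644 ] [0.4120983  0.12208053 0.07396698]
```

View pics/crop.png

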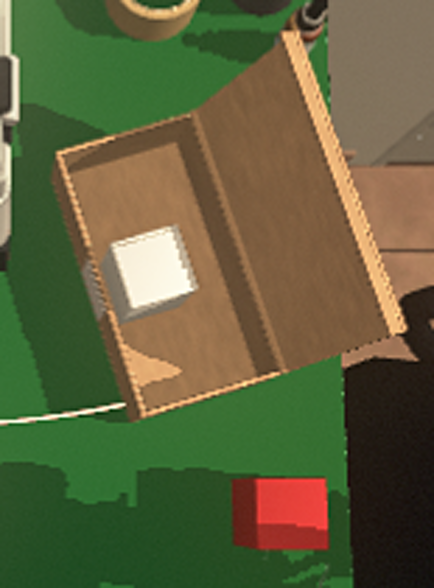

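The carton matches: white, 60 x 58 mm on top, at z 0.092, and inside the box. In the box frame it is at about (-19, -4) mm, so there is more room at the far (+y) end, about 95 mm against 87 mm. I'll tip it away from the robot with closed fingers. First I rise and turn, so the gripper's long side lies along the box and clear of the printer.

```bash
python3 -m crank '[[1,[0,0,-0.016],[0,0,-8.35]],[1,[0,0,-0.016],[0,0,-8.35]],[1,[0,0,-0.016],[0,0,-8.35]],[1,[0,0,-0.016],[0,0,-8.35]],[1,[0,0,-0.016],[0,0,-8.35]],[1,[0,0,-0.016],[0,0,-8.35]],[1,[0,0,-0.016],[0,0,-8.35]],[1,[0,0,-0.016],[0,0,-8.35]]]'
python3 -m crank '[[1,[0,0,0],[0,0,-8.35]],[1,[0,0,0],[0,0,-8.35]],[1,[0.03,0.03,0],[0,0,0]],[1,[0.03,0.03,0],[0,0,0]],[1,[0.03,0.03,0],[0,0,0]],[1,[0.03,0.03,0],[0,0,0]],[1,[0.03,0.03,0],[0,0,0]],[1,[0.03,0.03,0],[0,0,0]]]'
cat >> h.py <<'E'
C=np.array([.5235,-.068]);a=np.deg2rad(17.1);ex=np.array([np.sin(a),-np.cos(a)]);ey=np.array([np.cos(a),np.sin(a)])
def tb():
    o=robot.get_obs();p=np.array(o["tool_pos"]);d=p[:2]-C
    print("t",o["time"].round(2),"box",np.round([d@ex,d@ey,p[2]],4),"rpy",np.rad2deg(o["ee_rot"]).round(1),"F",np.round(o["wrist_force"],1),"w",round(float(o["width"]),3));return o
E
python3 -c "from h import *;tb()"
```

```text
time: 0.9
tool_pos: [0.2196, -0.504, 0.3335]
ee_rot: [-3.141, -0.001, 1.583]
wrist_force: [-0.2, 0.3, -1.0]
width: 0.0335
finger_force: 0.0
time: 1.7
tool_pos: [0.3393, -0.2777, 0.333]
ee_rot: [-3.141, -0.0, 1.868]
wrist_force: [-0.1, 0.8, 0.4]
width: 0.0004
finger_force: 0.0Traceback (most recent call last):
  File "<string>", line 1, in <module>
    from h import *;tb()
                    ~~^^
  File "h.py", line 15, in tb
    print("t",o["time"].round(2),"box",np.round([d@ex,d@ey,p[2]],4),"rpy",np.rad2deg(o["ee_rot"]).round(1),"F",np.round(o["wrist_force"],1),"w",round(float(o["width"]),3));return o
              ^^^^^^^^^^^^^^^
AttributeError: 'float' object has no attribute 'round'
```

```bash
sed -i 's/o\["time"\].round(2)/round(float(o["time"]),2)/' h.py
python3 -m crank '[[1,[0.0275,0.0285,0],[0,0,0]],[1,[0.0275,0.0285,0],[0,0,0]],[1,[0.0275,0.0285,0],[0,0,0]],[1,[0.0275,0.0285,0],[0,0,0]],[1,[0.0275,0.0285,0],[0,0,0]],[1,[0.0275,0.0285,0],[0,0,0]],[1,[0,0,0.04],[0,0,0]],[1,[0,0,0.04],[0,0,0]]]'
python3 -m crank '[[1,[0,0,0.04],[0,0,0]],[1,[0,0,0.04],[0,0,0]],[1,[0,0,0.03],[0,0,0]],[1,[0,0,0.03],[0,0,0]],[1,[0,0,0.02],[0,0,0]],[1,[0,0,0.01],[0,0,0]],[1,[0,0,0],[0,0,0]]]'
python3 - <<'E'
from h import *
tb()
s=vision.snapshot("wrist");cv2.imwrite("pics/w1.png",s["color"][...,::-1])
X=cloud(s);z=X[...,2]
hsv=cv2.cvtColor(s["color"],cv2.COLOR_RGB2HSV)
m=(abs(z-.093)<.006)&(hsv[...,1]<60);d=X[m][:,:2]-C;B=np.c_[d@ex,d@ey];print("carton top",m.sum(),np.percentile(B,[1,99],axis=0).round(3))
m=(abs(z-.074)<.005)&(hsv[...,1]>60);d=X[m][:,:2]-C;B=np.c_[d@ex,d@ey];print("rim",m.sum(),np.percentile(B,[1,99],axis=0).round(3))
E
```

```text
time: 2.5
tool_pos: [0.4552, -0.0704, 0.2532]
ee_rot: [3.139, 0.002, 1.871]
wrist_force: [0.6, -0.2, -0.8]
width: 0.0006
finger_force: 0.0
time: 3.2
tool_pos: [0.4529, -0.0712, 0.0818]
ee_rot: [-3.138, -0.002, 1.868]
wrist_force: [-0.1, -0.6, 0.5]
width: 0.0005
finger_force: 0.0
t 3.2 box [-0.0177 -0.0684  0.0818] rpy [-1.798e+02 -1.000e-01  1.070e+02] F [-0.1 -0.6  0.5] w 0.001
carton top 10036 [[-0.146 -0.072]
 [ 0.011  0.058]]
rim 4603 [[-0.142 -0.241]
 [ 0.041  0.089]]
```

View pics/w1.png

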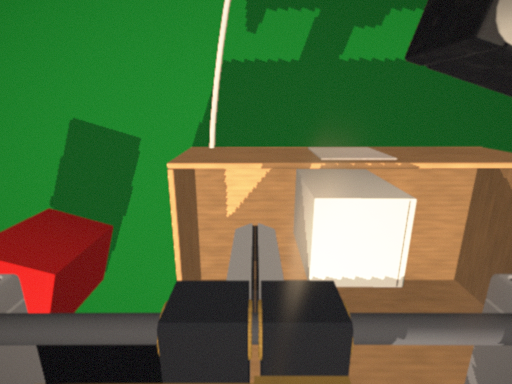

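The carton's top is at px (308-412, 195-285), to the right of the fingertip at (255,230) and in line with it. Both ends look similarly roomy, so I'll measure the room again before pushing.

```bash
python3 - <<'E'
from h import *
s=vision.snapshot("wrist")
def rep(X,c,n):
    d=X[...,:2]-C;bx=d@ex;by=d@ey;z=X[...,2]
    hsv=cv2.cvtColor(c,cv2.COLOR_RGB2HSV)
    inb=(abs(bx)<.057)&(abs(by)<.14)
    m=inb&(abs(z-.093)<.005)&(hsv[...,1]<60)&(by>-.045)&(by<.045)
    print(n,"carton y",np.percentile(by[m],[1,99]).round(4),"x",np.percentile(bx[m],[1,99]).round(4))
    m=inb&(z<.0085)&(z>.004);print(" floor y",np.percentile(by[m],[.5,99.5]).round(4))
    m=inb&(abs(z-.04)<.025)&(by<-.1);print(" near wall mid",np.percentile(by[m],[2,50,98]).round(4))
    m=inb&(abs(z-.04)<.025)&(by>.1);print(" far wall mid",np.percentile(by[m],[2,50,98]).round(4))
    m=inb&(abs(z-.05)<.03)&(abs(by+.034)<.012)&(hsv[...,1]<60);print(" carton near face",m.sum(),np.percentile(by[m],[5,50,95]).round(4) if m.sum() else'')
rep(cloud(s),s["color"],"wrist")
d=np.load("top0.npz");rep(d["X"],d["c"],"top")
E
```

```text
wrist carton y [-0.034   0.0252] x [-0.0471  0.011 ]
 floor y [-0.1206  0.1214]
 near wall mid [-0.1213 -0.121  -0.1207]
 far wall mid [0.1199 0.1211 0.1221]
 carton near face 280 [-0.0341 -0.0339 -0.0256]
top carton y [-0.0339  0.0247] x [-0.0471  0.0091]
 floor y [-0.1183  0.1196]
 near wall mid [-0.1252 -0.1251 -0.125 ]
 far wall mid [0.1195 0.1206 0.1216]
 carton near face 69 [-0.0345 -0.0341 -0.0242]
```

All readings agree: 96 mm free at the far end against 87 mm at the near end. Pushing away from the robot.

```bash
python3 -m crank '[[1,[0,0.01,0],[0,0,0]],[1,[0,0.01,0],[0,0,0]],[1,[0,0.009,0],[0,0,0]],[1,[0,0.009,0],[0,0,0]],[1,[0,0.009,0],[0,0,0]],[1,[0,0.009,0],[0,0,0]],[1,[0,0.009,0],[0,0,0]],[1,[0,0.009,0],[0,0,0]]]'
python3 -m crank '[[1,[0,0.008,0],[0,0,0]],[1,[0,0.006,0],[0,0,0]],[1,[0,0,0],[0,0,0]]]'
python3 - <<'E'
from h import *
tb()
for n in("wrist","top"):
    s=vision.snapshot(n);cv2.imwrite(f"pics/{n}2.png",s["color"][...,::-1])
    X=cloud(s);d=X[...,:2]-C;bx=d@ex;by=d@ey;z=X[...,2];hsv=cv2.cvtColor(s["color"],cv2.COLOR_RGB2HSV)
    m=(abs(bx)<.058)&(by>-.05)&(by<.118)&(hsv[...,1]<60)&(hsv[...,2]>140)&(z>.02)&(z<.12)
    if m.sum(): print(n,m.sum(),[np.percentile(q[m],[2,50,98]).round(3) for q in(bx,by,z)])
E
```

```text
time: 4.1
tool_pos: [0.5258, -0.05, 0.0846]
ee_rot: [-3.141, 0.001, 1.868]
wrist_force: [-4.2, -0.9, 6.3]
width: 0.0006
finger_force: 3.5
time: 4.4
tool_pos: [0.5399, -0.0457, 0.0846]
ee_rot: [3.14, 0.001, 1.869]
wrist_force: [-1.7, -1.1, 4.7]
width: 0.0006
finger_force: 2.2
t 4.4 box [-0.0165  0.0222  0.0846] rpy [1.799e+02 1.000e-01 1.071e+02] F [-1.7 -1.1  4.7] w 0.001
wrist 10973 [array([-0.048, -0.026,  0.009]), array([0.016, 0.06 , 0.091]), array([0.032, 0.093, 0.113])]
top 165 [array([-0.048, -0.04 , -0.023]), array([0.042, 0.072, 0.091]), array([0.08 , 0.092, 0.094])]
```

View pics/wrist2.png

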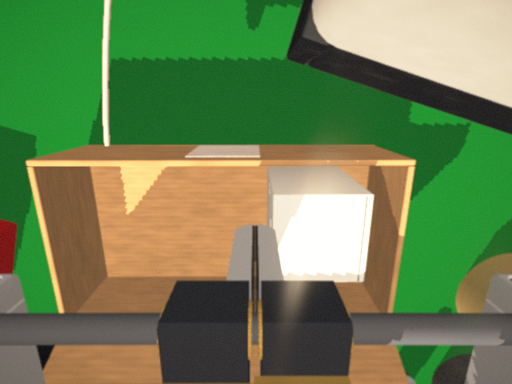

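The carton slid upright instead of tipping: its top is now at y 33-92 mm, px (275-370, 195-280). The fingers' friction probably held its near face down. I'll check for tilt.

```bash
python3 - <<'E'
from h import *
s=vision.snapshot("wrist")
X=cloud(s);d=X[...,:2]-C;bx=d@ex;by=d@ey;z=X[...,2];hsv=cv2.cvtColor(s["color"],cv2.COLOR_RGB2HSV)
w=(abs(bx)<.058)&(hsv[...,1]<60)&(hsv[...,2]>140)
m=w&(by>.035)&(by<.1)&(z>.086)&(z<.12)
A=np.c_[bx[m],by[m],np.ones(m.sum())];k,r,_,_=np.linalg.lstsq(A,z[m],rcond=None);print("plane",k.round(3),"x,y",[np.percentile(q[m],[1,99]).round(3) for q in(bx,by)],"z",np.percentile(z[m],[1,50,99]).round(4))
for lo in np.arange(.0,.13,.01):
    q=w&(by>lo)&(by<lo+.01)&(bx<-.03)&(z>.01)&(z<.13)
    if q.sum()>5: print(lo.round(2),q.sum(),np.percentile(z[q],[2,50,98]).round(3))
E
```

```text
plane [ 0.011 -0.001  0.093] x,y [array([-0.048,  0.011]), array([0.036, 0.092])] z [0.0879 0.0927 0.0941]
0.03 739 [0.021 0.089 0.094]
0.04 833 [0.021 0.092 0.094]
0.05 823 [0.021 0.092 0.094]
0.06 802 [0.018 0.092 0.094]
0.07 760 [0.021 0.092 0.094]
0.08 816 [0.022 0.092 0.094]
0.09 152 [0.029 0.092 0.094]
```

It is upright, with 29 mm free at the far end and 154 mm at the near end. I'll push it over towards the near end from the far side, raising the fingertips along the carton's arc so friction doesn't hold it down. First I check clearance to the printer.

```bash
python3 -m crank '[[1,[0,-0.01,-0.01],[0,0,0]],[1,[0,0,-0.04],[0,0,0]],[1,[0,0,-0.03],[0,0,0]]]'
python3 - <<'E'
from h import *
d=np.load("top0.npz");X=X=d["X"];e=X[...,:2]-C;bx=e@ex;by=e@ey;z=X[...,2]
for lo in np.arange(0,.28,.04):
    m=(by>lo)&(by<lo+.04)&(z>.13)&(bx<0)&(bx>-.3);print(lo.round(2),m.sum(),bx[m].max().round(3) if m.sum() else '')
tb()
E
```

```text
time: 4.85
tool_pos: [0.5277, -0.0486, 0.1643]
ee_rot: [-3.14, -0.001, 1.868]
wrist_force: [0.9, 0.5, 0.8]
width: 0.0007
finger_force: 0.0
0.0 0 
0.04 2534 -0.124
0.08 3397 -0.112
0.12 2365 -0.106
0.16 2501 -0.09
0.2 2597 -0.077
0.24 1677 -0.065
0.28 581 -0.054
t 4.85 box [-0.0173  0.0097  0.1643] rpy [-179.9   -0.   107. ] F [0.9 0.5 0.8] w 0.001
```

```bash
python3 -m crank '[[1,[-0.002,0.03,0],[0,0,0]],[1,[-0.001,0.03,0],[0,0,0]],[1,[0,0.03,0],[0,0,0]],[1,[0,0.018,0],[0,0,0]],[1,[0,0,0.03],[0,0,0]],[1,[0,0,0.03],[0,0,0]],[1,[0,0,0.022],[0,0,0]],[1,[0,0,0],[0,0,0]]]'
python3 -c "from h import *;tb()"
```

```text
time: 5.65
tool_pos: [0.6293, -0.0196, 0.0766]
ee_rot: [-3.133, -0.004, 1.868]
wrist_force: [-0.4, 0.4, -0.2]
width: 0.0003
finger_force: 0.0
t 5.65 box [-0.0151  0.1153  0.0766] rpy [-179.5   -0.2  107. ] F [-0.4  0.4 -0.2] w 0.0
```

```bash
python3 -m crank '[[1,[0,-0.010,0],[0,0,0]],[1,[0,-0.005,-0.003],[0,0,0]],[1,[0,-0.006,-0.006],[0,0,0]],[1,[0,-0.006,-0.005],[0,0,0]],[1,[0,-0.007,-0.005],[0,0,0]],[1,[0,-0.007,-0.003],[0,0,0]],[1,[0,-0.007,-0.002],[0,0,0]],[1,[0,0,0],[0,0,0]]]'
python3 - <<'E'
from h import *
tb()
s=vision.snapshot("wrist");cv2.imwrite("pics/w3.png",s["color"][...,::-1])
X=cloud(s);d=X[...,:2]-C;bx=d@ex;by=d@ey;z=X[...,2];hsv=cv2.cvtColor(s["color"],cv2.COLOR_RGB2HSV)
w=(abs(bx)<.058)&(hsv[...,1]<60)&(hsv[...,2]>140)
for lo in np.arange(-.1,.13,.01):
    q=w&(by>lo)&(by<lo+.01)&(bx<-.03)&(z>.01)&(z<.13)
    if q.sum()>5: print(lo.round(2),q.sum(),np.percentile(z[q],[2,50,98]).round(3))
E
```

```text
time: 6.45
tool_pos: [0.5863, -0.0343, 0.106]
ee_rot: [3.141, 0.0, 1.868]
wrist_force: [-0.9, -0.6, 1.0]
width: 0.0005
finger_force: 0.0
t 6.45 box [-0.0137  0.07    0.106 ] rpy [180.   0. 107.] F [-0.9 -0.6  1. ] w 0.001
0.03 429 [0.022 0.092 0.094]
0.04 655 [0.021 0.092 0.094]
0.05 651 [0.021 0.092 0.094]
0.06 658 [0.021 0.092 0.094]
0.07 647 [0.021 0.092 0.094]
0.08 623 [0.021 0.092 0.094]
0.09 153 [0.026 0.092 0.094]
```

View pics/w3.png

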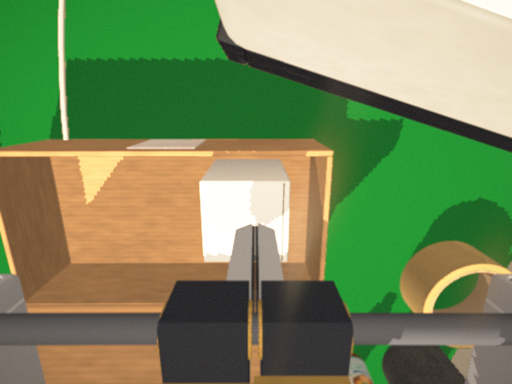

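The carton is unmoved at px (203-288, 178-260): the contact was too near its top and the tip slid over. I'll redo it lower, letting the arm settle, and check part-way.

```bash
python3 -m crank '[[1,[0,0.024,-0.01],[0,0,0]],[1,[0,0.024,0],[0,0,0]],[1,[0,0,0.02],[0,0,0]],[1,[0,0,0.017],[0,0,0]],[1,[0,0,0],[0,0,0]],[1,[0,0,0],[0,0,0]]]'
python3 -c "from h import *;tb()"
```

```text
time: 7.1
tool_pos: [0.6326, -0.0198, 0.0779]
ee_rot: [-3.14, -0.001, 1.868]
wrist_force: [-0.0, 0.3, 0.7]
width: 0.0004
finger_force: 0.0
t 7.1 box [-0.0139  0.1185  0.0779] rpy [-179.9   -0.   107. ] F [-0.   0.3  0.7] w 0.0
```

```bash
python3 -m crank '[[1,[0,-0.013,0],[0,0,0]],[1,[0,-0.004,0],[0,0,0]],[1,[0,-0.005,-0.003],[0,0,0]],[1,[0,-0.006,-0.005],[0,0,0]],[1,[0,-0.006,-0.005],[0,0,0]],[1,[0,0,0],[0,0,0]]]'
cat > look.py <<'E'
from h import *
tb()
s=vision.snapshot("wrist");cv2.imwrite(f"pics/{sys.argv[1]}.png",s["color"][...,::-1])
X=cloud(s);d=X[...,:2]-C;bx=d@ex;by=d@ey;z=X[...,2];hsv=cv2.cvtColor(s["color"],cv2.COLOR_RGB2HSV)
w=(abs(bx)<.058)&(hsv[...,1]<60)&(hsv[...,2]>140)
for lo in np.arange(-.12,.13,.01):
    q=w&(by>lo)&(by<lo+.01)&(bx<-.025)&(z>.01)&(z<.13)
    if q.sum()>5: print(lo.round(2),q.sum(),np.percentile(z[q],[2,50,98]).round(3))
E
python3 look.py w4
```

```text
time: 7.7
tool_pos: [0.6006, -0.0302, 0.0932]
ee_rot: [3.139, 0.001, 1.868]
wrist_force: [0.4, 0.6, 0.3]
width: 0.0005
finger_force: 0.1
t 7.7 box [-0.0134  0.0848  0.0932] rpy [1.799e+02 1.000e-01 1.070e+02] F [0.4 0.6 0.3] w 0.001
0.01 342 [0.081 0.091 0.093]
0.02 715 [0.05  0.093 0.095]
0.03 849 [0.024 0.095 0.097]
0.04 886 [0.024 0.097 0.1  ]
0.05 919 [0.025 0.099 0.102]
0.06 960 [0.028 0.102 0.104]
0.07 840 [0.029 0.088 0.105]
0.08 414 [0.028 0.046 0.066]
```

It is tipping, at about 13° now. Continuing along the arc.

```bash
python3 -m crank '[[1,[0,-0.007,-0.003],[0,0,0]],[1,[0,-0.007,-0.003],[0,0,0]],[1,[0,-0.007,-0.002],[0,0,0]],[1,[0,-0.008,-0.001],[0,0,0]],[1,[0,-0.008,0],[0,0,0]],[1,[0,-0.008,0],[0,0,0]],[1,[0,-0.008,0],[0,0,0]],[1,[0,0,0],[0,0,0]]]'
python3 look.py w5
```

```text
time: 8.55
tool_pos: [0.5487, -0.0457, 0.1004]
ee_rot: [-3.141, -0.0, 1.868]
wrist_force: [0.2, -0.5, 0.7]
width: 0.0004
finger_force: 0.0
t 8.55 box [-0.0139  0.0306  0.1004] rpy [-180.   -0.  107.] F [ 0.2 -0.5  0.7] w 0.0
-0.06 241 [0.027 0.068 0.07 ]
-0.05 576 [0.019 0.068 0.07 ]
-0.04 580 [0.019 0.068 0.07 ]
-0.03 566 [0.019 0.068 0.07 ]
-0.02 572 [0.019 0.068 0.07 ]
-0.01 573 [0.02  0.069 0.07 ]
-0.0 572 [0.02  0.069 0.07 ]
0.01 570 [0.019 0.069 0.07 ]
0.02 569 [0.022 0.069 0.07 ]
```

View pics/w5.png

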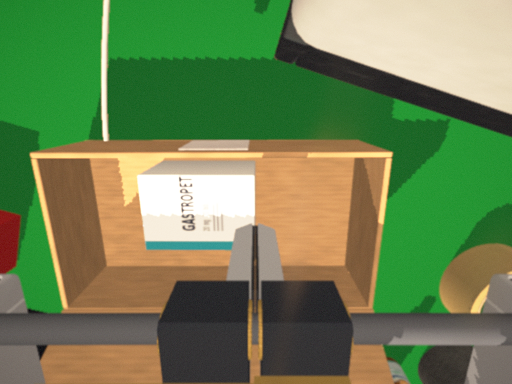

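The carton lies flat: its top is level at 0.068-0.070, y from -56 to +29 mm, px (142-255, 165-248). Next is the lid. I rise over it and check for obstacles behind.

```bash
python3 -m crank '[[1,[0,0,-0.04],[0,0,0]],[1,[0,0,-0.04],[0,0,0]],[1,[0,0,-0.04],[0,0,0]],[1,[0,0,-0.04],[0,0,0]],[1,[0,-0.006,-0.03],[0,0,0]],[1,[-0.03,-0.008,0],[0,0,0]],[1,[-0.03,-0.008,0],[0,0,0]],[1,[0,0,0],[0,0,0]]]'
python3 - <<'E'
from h import *
tb()
d=np.load("top0.npz");X=d["X"];e=X[...,:2]-C;bx=e@ex;by=e@ey;z=X[...,2]
m=(bx>.12)&(bx<.3)&(abs(by)<.2)&(z>.02)
for lo in np.arange(-.2,.2,.05):
  for l2 in(.12,.15,.18,.21,.25):
    q=m&(by>lo)&(by<lo+.05)&(bx>l2)&(bx<l2+.04)
    if q.sum(): print(lo.round(2),l2,q.sum(),z[q].max().round(3))
m=(z>.085)&(abs(by)<.11)&(bx>.065)&(bx<.15)&(z<.196);k=np.polyfit(z[m],bx[m],1);print("lid inner x(z)",k,"angle",np.pi/2+np.arctan(k[0]))
E
```

```text
time: 9.4
tool_pos: [0.5465, -0.1121, 0.2902]
ee_rot: [-3.141, 0.001, 1.864]
wrist_force: [0.2, 0.1, 0.4]
width: 0.0005
finger_force: 0.0
t 9.4 box [0.0489 0.009  0.2902] rpy [-1.800e+02  1.000e-01  1.068e+02] F [0.2 0.1 0.4] w 0.0
-0.15 0.12 22 0.197
-0.1 0.12 43 0.198
-0.05 0.12 40 0.197
-0.0 0.12 41 0.198
0.05 0.12 34 0.197
0.1 0.12 19 0.198
0.15 0.15 56 0.077
0.15 0.18 181 0.102
0.15 0.21 3 0.06
lid inner x(z) [0.46090109 0.03093347] angle 2.002678528122221
```

```bash
python3 -m crank '[[1,[-0.04,-0.004,0],[0,0,0]],[1,[-0.04,-0.004,0],[0,0,0]],[1,[-0.036,0,0],[0,0,0]],[1,[0,0,0.04],[0,0,0]],[1,[0,0,0.04],[0,0,0]],[1,[0,0,0.04],[0,0,0]],[1,[0,0,0],[0,0,0]],[1,[0,0,0],[0,0,0]]]'
python3 -c "from h import *;tb()"
```

```text
time: 10.2
tool_pos: [0.5726, -0.2217, 0.1703]
ee_rot: [-3.141, -0.001, 1.869]
wrist_force: [0.6, 0.3, 1.0]
width: 0.0006
finger_force: 0.0
t 10.2 box [0.1613 0.0017 0.1703] rpy [-1.799e+02 -1.000e-01  1.071e+02] F [0.6 0.3 1. ] w 0.001
```

```bash
python3 -m crank '[[1,[0.012,0,0],[0,0,0]],[1,[0.012,0,0],[0,0,0]],[1,[0.012,0,0],[0,0,0]],[1,[0.012,0,0],[0,0,0]],[1,[0.012,0,0],[0,0,0]],[1,[0.012,0,0],[0,0,0]],[1,[0.013,0,0],[0,0,0]],[1,[0,0,0],[0,0,0]]]'
python3 -m crank '[[1,[0.013,0,0],[0,0,0]],[1,[0.013,0,0],[0,0,0]],[1,[0.012,0,0.004],[0,0,0]],[1,[0.012,0,0.005],[0,0,0]],[1,[0,0,0],[0,0,0]]]'
python3 - <<'E'
from h import *
tb()
s=vision.snapshot("scene");cv2.imwrite("pics/s6.png",cv2.resize(s["color"][90:230,200:360,::-1],None,fx=4,fy=4))
E
```

```text
time: 11.0
tool_pos: [0.547, -0.1391, 0.1703]
ee_rot: [-3.141, -0.001, 1.87]
wrist_force: [-0.3, -0.1, -0.2]
width: 0.0002
finger_force: 0.0
time: 11.5
tool_pos: [0.532, -0.0912, 0.1604]
ee_rot: [-3.14, -0.002, 1.87]
wrist_force: [0.1, -0.0, 0.1]
width: 0.0004
finger_force: 0.0
t 11.5 box [0.0247 0.0013 0.1604] rpy [-1.799e+02 -1.000e-01  1.072e+02] F [ 0.1 -0.   0.1] w 0.0
```

View pics/s6.png

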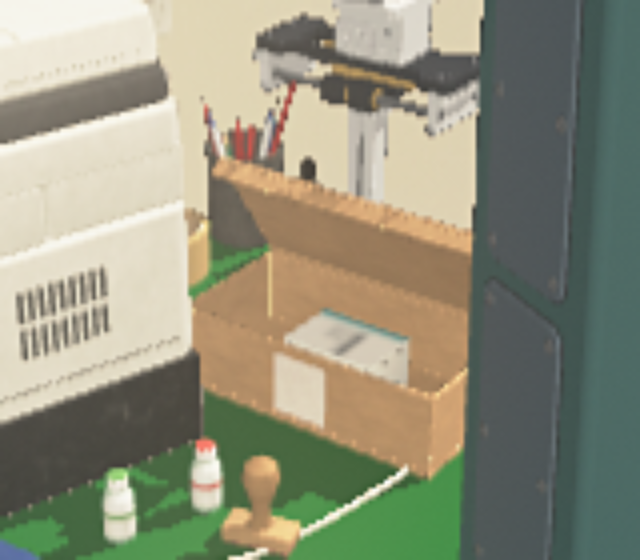

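The lid leans inward over the box (crop px 215-470, 160-300), the fingers are behind it and the carton is flat. Continuing the arc down.

```bash
python3 -m crank '[[1,[0.011,0,0.006],[0,0,0]],[1,[0.010,0,0.008],[0,0,0]],[1,[0.009,0,0.010],[0,0,0]],[1,[0.008,0,0.010],[0,0,0]],[1,[0.007,0,0.012],[0,0,0]],[1,[0.006,0,0.012],[0,0,0]],[1,[0.006,0,0.011],[0,0,0]],[1,[0.006,0,0.009],[0,0,0]]]'
python3 -m crank '[[1,[0.004,0,0.004],[0,0,0]],[1,[0,0,0],[0,0,0]],[1,[0,0,0],[0,0,0]]]'
python3 -c "from h import *;tb()"
```

```text
time: 12.35
tool_pos: [0.5139, -0.0326, 0.082]
ee_rot: [-3.14, -0.001, 1.868]
wrist_force: [0.2, 0.3, 0.3]
width: 0.0001
finger_force: 0.3
time: 12.65
tool_pos: [0.5135, -0.0295, 0.0798]
ee_rot: [3.141, 0.001, 1.868]
wrist_force: [-2.2, -1.4, 1.9]
width: 0.0005
finger_force: 1.1
t 12.65 box [-0.0398  0.0018  0.0798] rpy [180.   0. 107.] F [-2.2 -1.4  1.9] w 0.001
```

```bash
python3 -m crank '[[1,[0,0,0.002],[0,0,0]],[1,[0,0,0.002],[0,0,0]],[1,[0,0,0],[0,0,0]]]'
python3 -m crank '[[1,[0,0,0.002],[0,0,0]],[1,[0,0,0],[0,0,0]]]'
python3 -c "from h import *;tb()"
```

```text
time: 12.95
tool_pos: [0.5136, -0.0295, 0.0795]
ee_rot: [3.14, 0.001, 1.868]
wrist_force: [-7.3, -0.8, 18.4]
width: 0.0002
finger_force: 8.9
time: 13.15
tool_pos: [0.5137, -0.0295, 0.0794]
ee_rot: [3.14, 0.001, 1.868]
wrist_force: [-10.4, 0.7, 25.2]
width: 0.0006
finger_force: 12.6
t 13.15 box [-0.0397  0.0019  0.0794] rpy [1.799e+02 1.000e-01 1.070e+02] F [-10.4   0.7  25.2] w 0.001
```

It is firm at 0.0794 under 25 N, which means shut. I retreat straight up and check.

```bash
python3 -m crank '[[1,[0,0,-0.006],[0,0,0]],[1,[0,0,-0.03],[0,0,0]],[1,[0,0,-0.04],[0,0,0]],[1,[0,0,-0.04],[0,0,0]],[1,[0,0,-0.04],[0,0,0]],[1,[-0.04,0,-0.02],[0,0,0]],[1,[-0.04,0,0],[0,0,0]],[1,[0,0,0],[0,0,0]]]' 
python3 -m crank '[[1,[-0.03,-0.03,0],[0,0,0]],[1,[-0.03,-0.03,0],[0,0,0]],[1,[-0.03,-0.03,0],[0,0,0]],[1,[-0.03,-0.03,0],[0,0,0]],[1,[-0.03,-0.03,0],[0,0,0]],[1,[0,0,0],[0,0,0]]]'
python3 - <<'E'
from h import *
tb()
s=vision.snapshot("top");cv2.imwrite("pics/top7.png",s["color"][...,::-1])
X=cloud(s);d=X[...,:2]-C;bx=d@ex;by=d@ey;z=X[...,2]
m=(abs(bx)<.06)&(abs(by)<.115)&(z<.12)
A=np.c_[bx[m],by[m],np.ones(m.sum())];print(m.sum(),np.linalg.lstsq(A,z[m],rcond=None)[0].round(4),np.percentile(z[m],[1,50,99]).round(4))
E
```

```text
time: 13.95
tool_pos: [0.5379, -0.1093, 0.249]
ee_rot: [3.141, 0.001, 1.864]
wrist_force: [0.2, -0.3, -1.1]
width: 0.0004
finger_force: 0.0
time: 14.55
tool_pos: [0.4351, -0.296, 0.2481]
ee_rot: [-3.14, -0.001, 1.862]
wrist_force: [0.0, -0.0, -0.9]
width: 0.0005
finger_force: 0.0
t 14.55 box [ 0.1919 -0.1516  0.2481] rpy [-1.799e+02 -1.000e-01  1.067e+02] F [ 0.  -0.  -0.9] w 0.001
4430 [-0.0007  0.0004  0.0786] [0.0749 0.0786 0.0821]
```

View pics/top7.png

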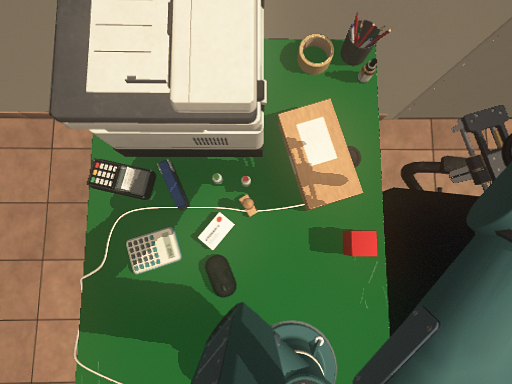

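The lid is shut level at 0.0786 (px 280-360, 100-208). The stamp (248,205), the vials (217,178 and 246,181) and the rest are where they were, and the arm is clear.

```bash
python3 -c "from bench import robot;print(robot.close_job())"
```

```text
the job is handed in; nothing more can be done
None
```

The carton lies flat in the box, the lid is pressed fully shut, and nothing else on the desk moved; the job was handed in at about 14.6 s of the 48 s allowed. On the first push the carton slid towards the far end instead of tipping, so I tipped it over towards the near end, where the room then was.

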